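Ready the tea pot for the next brew

TASK

Get the tea pot ready for filling: take the strainer off the pot's mouth and hang it by its brass eye on the hook of the stand so that it hangs down freely. Then draw the scoop out of its slanted wooden holder, turn it level with its open side up, and finish while holding it still, its bowl centred about 6 cm above the pot's mouth and touching nothing else. Leave the pot and everything else where they stand.

Things in the scene. Friction and masses are not known exactly. Their poses are not given: they have to be found in the camera images.
- strainer_grip (a point): Middle of the strainer's straight dark wooden handle (14 wide, 7 thick, free for about 50 mm), half-way up its thickness, 85 mm from the disc's centre. x points along the handle from the disc to the brass eye, z out of the disc's upper side.
- strainer_eye (a point): Centre of the strainer's brass eye, 49 mm beyond strainer_grip along x. The ring is about 45 mm over all, of 6 mm round bar, its opening about 31 to 33 mm wide. Same axes as strainer_grip.
- hook_tip (a point): Top of the upturned tip of the hook on the stand. A level 8 mm round arm, its axis 32 mm below this point, runs from the post to right under this point and there turns straight up. x points level from this tip towards the post (100 mm away), z up. A strainer hung here has its eye round the level arm, its disc straight below.
- stand: The fixed hook stand: round wooden foot 96 mm across and 14 high, steel post 14 thick, 292 high over its ball. Origin in the middle of the foot's underside, under the post. Same axes as hook_tip.
- strainer: Tea strainer, about 100 g: steel rim disc 108 mm across, 4 thick, a dark basket (71 across, 22 deep) under it, a wooden handle with a brass ring (the eye) at its end. At the start it lies level on the pot's rim, basket in the mouth, handle to the robot's left. Origin: centre of the disc's underside, axes as strainer_grip.
- scoop_grip (a point): Point on the scoop's handle (14 wide along y, 12 thick along z), half-way up its thickness, 100 mm from the bowl's centre, at the start 55 mm outside the holder, 57 mm short of the handle's end. x points along the handle to the bowl (at the start 45 degrees down into the holder), y across it and level, z to the bowl's open side.
- scoop_bowl (a point): Middle of the scoop's bowl, half-way up its 26 mm depth: 100 mm from scoop_grip along x and 7 mm along z. Same axes as scoop_grip.
- scoop: Tea scoop, about 70 g: open copper bowl 56 mm long, 40 wide, 26 deep, and a light wooden handle in line with the bowl's flat underside. At the start it stands bowl down in its slanted holder, leaning 45 degrees, handle out and up towards the robot. Origin: centre of the bowl's underside, axes as scoop_grip.
- holder_mouth (a point): Centre of the mouth of the scoop holder's sleeve, which leans 45 degrees; inside it is 47 mm wide, 32 high, 76 deep. The mouth looks up at 45 degrees towards the holder's -x side; the scoop slides out that way. Axes: x level, away from the mouth side, z up.
- holder: The scoop holder; origin at the middle of its foot's underside (foot 130 by 80), axes as holder_mouth.
- pot_mouth (a point): Centre of the round mouth of the steel tea pot, at the height of its rim, 105 mm above the table; the mouth is 84 mm wide inside, 94 over the rim. The pot is 142 across at its widest; x points to its spout (tip 128 mm from the axis, 100 high), the black handle (to 114 mm from the axis, 88 high) is opposite.
- pot: The steel tea pot, loose, 0.9 kg, on a flat white doily; origin at the centre of its underside, axes as pot_mouth.
- pot_lid: Bystander, to be left alone: the pot's round steel lid with a dark wooden knob, 92 across and 36 high (mm); origin at the centre of its underside.
- caddy: Bystander, to be left alone: green-labelled tea tin, 76 across, 120 high (mm); origin at the centre of its underside.
- honey: Bystander, to be left alone: amber honey jar, 64 across, 85 high (mm); origin at the centre of its underside.
- mug: Bystander, to be left alone: white mug, 80 across, 90 high (mm); origin at the centre of its underside.
- sugar_bowl: Bystander, to be left alone: blue bowl, 90 across, 55 high (mm); origin at the centre of its underside.
- teaspoon: Bystander, to be left alone: steel teaspoon lying flat, 140 long (mm); origin at the centre of its underside.
Things that resemble listed ones, but are neither listed nor needed, are in the scene too. Of the things like the scoop, leave any that is green; of the rest the larger one is meant. Leave any red look-alike of the pot alone.

How it is judged:
By the outcome, as a careful person would: the job done as asked, in the order asked, and still so for the second after the job is handed in, while the arm keeps its last pose, push and grip.
It also fails if it takes over 70 s, if anything falls off the work surface, if the arm or the gripper's body presses on something with over 40 N, if the wrist force passes 120 N, or if a joint passes its speed limit or range.

ROBOT

A 6-joint arm with a two-finger parallel gripper is mounted at the origin on the work surface. World frame = base frame: x ahead of the robot, y to its left, z up, the work surface at z = 0. Lengths are in m, angles in degrees, forces in N, time in s.
With the tool pointing down it reaches from about 0.15 to 0.775 m from the base axis. Payload 6.1 kg.
Tool frame: the origin (TCP) lies on the centre line of the jaws, within the pads' length; the fingertips stand 22 mm ahead of it and the grasp point (between the pads) lies 3 mm ahead of it; z points along the fingers, y is the line along which they close (so a half turn about z gives the same grasp; the last joint's range is limited). The gripper opens to 85 mm and grips with 20 to 120 N. Pads are 22 mm wide; open, the fingers measure 114 mm over their backs; the gripper's body (76 mm by 85 mm) begins 54 mm behind the grasp point. The pads swing forward as they close: fully open they stand 13 mm farther back than shut.
Start: joints at [74.37, 7.208, -2.269, 80.523, 0, 90], TCP at [0.141, 0.506, 0.253] pointing down, gripper open.
Joint ranges: [-155.77, 155.77], [-54.66, 111.73], [-72.52, 77.12], [-102.08, 115.82], [-83.92, 84.16], [-180, 180]. Speed limits (degrees/s): [136.94, 136.94, 172.46, 180, 180, 180].

INTERFACE

Orientations are given as [roll, pitch, yaw] about the fixed x, y, z axes, in that order (R = Rz(yaw) Ry(pitch) Rx(roll)).
In Python, from cell import * gives the robot as it stands.
- The arm moves only by the tool servo_tool, never from a script. Its argument "rows" is a list of rows, each a list of 3 entries, a list of its own where there are three numbers: the closure, from 0 (fully open) to 1 (shut), then the shift along the tool's x, y, z normalised to -1 to 1, where 1 is 100 mm, then the turn about the tool's z normalised to -1 to 1, where 1 is 45 degrees. In form: [[grip, [tx, ty, tz], twist], ...]. A call has exactly 5 rows; each row is the pose to reach, as a shift and turn from the pose commanded when the call began, along the tool's axes at that moment; what a row does not reach only later rows make up. A row lasts 1/12 s, in which the tool goes at most 41.7 mm and 7.16 degrees, less where a joint would pass 70% of its speed; a pose out of reach is approached as far as the arm can. A call with a number of a shift or a turn outside -1 to 1 is refused whole. A call with a gripper value outside its range is refused whole. The fingers move at their own pace and stop on an object; "squeeze" is the grip in N (left out, the last holds). Time passes only in rows, so rows that repeat a pose let the fingers close, or fill a call up. It gives the time, the measured TCP pose, the force, the opening and the grip force at its end, in the units of the state.
- read_state(): the state, without advancing time (a new reading comes with each control period).
- get_image(name): name is "scene" or "top" or "wrist"; returns the picture (384x512x3 uint8, red, green, blue); there is no depth.
- camera_info(name): a dict with "intrinsics" (3x3 intrinsics, pixels), "eye" and "attitude" of the camera in the world; the wrist camera has in their place "hand_eye" (4x4, takes a point from camera to tool coordinates, whose origin is the TCP and whose axes are the flange's). Camera axes: x right, y down, z forward; pixel columns grow to the right and rows downward; lengths in m; the calibration is good to about 2 mm. A picture is of the moment at which its call begins: read the wrist's pose just before it. camera_info takes no time and is no camera call.
- finish_job(): hands the job in; it is judged then, once.
The state is a dict: "time": time; "q": joint angles; "joint_velocities": joint speeds; "effort": joint torques, N m; "eef_pos": TCP position; "tcp_rot": TCP orientation; "ft_force": force on the tool from outside, world axes, zero at the start; "moment": the same for the moment, N m; "grip_width": finger opening in m; "grasp_force": force on a finger pad.
Only numpy, scipy, OpenCV 4.12 (cv2) and the standard library are available. Lean on these libraries where they do the work, as an engineer would, in place of code of your own. Each camera call takes 0.05 s, during which the arm holds its last target. There are 200 camera calls.

## Working session

There is one attempt and no reset: what is moved stays moved. The work goes in short steps, Python scripts to look and compute and a tool call to move; the robot and the scene stay as the last step left them, time stands still between calls to the robot, and variables do not carry over. Pictures are saved under pics/ and viewed, at most 10 in all, crops included, and the job is handed in when it is done.

Besides the shell and the picture viewer there is one more tool, called after "Emit:" as name(argument=value, ...) on one line, values as JSON. servo_tool: Moves the arm, as the interface text tells. Its arguments: {"type":"object","properties":{"rows":{"type":"array"},"squeeze":{"type":"number"}},"required":["rows"]}

```bash
mkdir -p pics; cat > h.py <<'E'
from cell import *
import numpy as np, cv2
from scipy.spatial.transform import Rotation as R
def tri(obs):
    # obs: list of (K, eye, Rcw, (u,v)); least squares ray intersection
    A=np.zeros((3,3));b=np.zeros(3);L=[]
    for K,e,Rw,uv in obs:
        d=Rw@np.linalg.inv(K)@[uv[0],uv[1],1];d/=np.linalg.norm(d);P=np.eye(3)-np.outer(d,d);A+=P;b+=P@e;L.append((P,e))
    x=np.linalg.solve(A,b);return x.round(4),[round(1000*np.linalg.norm(P@(x-e)),1) for P,e in L]
def cam(n,pose=None):
    c=camera_info(n);K=np.array(c['intrinsics'])
    if n=='wrist':
        H=np.array(c['hand_eye']);T=np.eye(4);T[:3,:3]=R.from_euler('xyz',pose[1],degrees=True).as_matrix();T[:3,3]=pose[0];M=T@H
        return K,M[:3,3],M[:3,:3]
    a=np.array(c['attitude']);Rw=a if a.shape==(3,3) else R.from_euler('xyz',a,degrees=True).as_matrix()
    return K,np.array(c['eye']),Rw
def proj(c,p):
    K,e,Rw=c;q=K@Rw.T@(np.array(p)-e);return (q[:2]/q[2]).round(1)
def ray(c,uv,z):
    K,e,Rw=c;d=Rw@np.linalg.inv(K)@[uv[0],uv[1],1];return (e+d*(z-e[2])/d[2]).round(4)
E
python3 - <<'E'
from h import *
print(read_state()); 
for n in('scene','top','wrist'): print(camera_info(n))
for n in('scene','top'):
    im=get_image(n)[:,:,::-1]; cv2.imwrite(f'pics/{n}0.png',im); cv2.imwrite(f'pics/{n}0b.png',cv2.resize(im,(800,600),interpolation=cv2.INTER_CUBIC))
E
```

```text
{'time': 0.0, 'q': array([ 7.43685806e+01,  7.24202718e+00, -2.32707401e+00,  8.05237733e+01,
        4.43725970e-04,  9.00003858e+01]), 'joint_velocities': array([-0.00923089, -0.09632304,  0.05029231, -0.00348123, -0.07615489,
       -0.05924474]), 'effort': array([ 1.09932873e-03, -4.35912573e+01,  3.52923989e+01,  1.73482834e-02,
        4.08537767e-05, -1.26006512e-06]), 'eef_pos': array([0.14135673, 0.50522101, 0.25251617]), 'tcp_rot': array([-1.79907125e+02, -4.43100023e-04,  1.64368194e+02]), 'ft_force': array([0.69696585, 0.17554347, 0.71727927]), 'moment': array([-0.03019812,  0.0218766 , -0.02764267]), 'grasp_force': 0.0, 'grip_width': 0.08523261807502563}
{'intrinsics': array([[348.93470679,   0.        , 250.79988838],
       [  0.        , 348.93470679, 186.89377   ],
       [  0.        ,   0.        ,   1.        ]]), 'eye': array([ 0.88924354, -0.78289741,  1.04515593]), 'attitude': array([-134.58686916,   -0.80850686,   25.856962  ])}
{'intrinsics': array([[418.47897681,   0.        , 255.00425425],
       [  0.        , 418.47897681, 193.99593127],
       [  0.        ,   0.        ,   1.        ]]), 'eye': array([ 0.23945318, -0.01799794,  1.57410347]), 'attitude': array([-168.60658583,    0.75968247,  -91.58148707])}
{'intrinsics': array([[326.42814921,   0.        , 256.9310115 ],
       [  0.        , 326.42814921, 196.83806982],
       [  0.        ,   0.        ,   1.        ]]), 'hand_eye': array([[ 5.87255898e-04, -9.59491069e-01, -2.81738433e-01,
         7.33262252e-02],
       [ 9.99999816e-01,  6.05814352e-04,  2.12336294e-05,
         3.12484033e-04],
       [ 1.50307708e-04, -2.81738394e-01,  9.59491248e-01,
        -1.21073204e-01],
       [ 0.00000000e+00,  0.00000000e+00,  0.00000000e+00,
         1.00000000e+00]])}
```

View pics/scene0b.png

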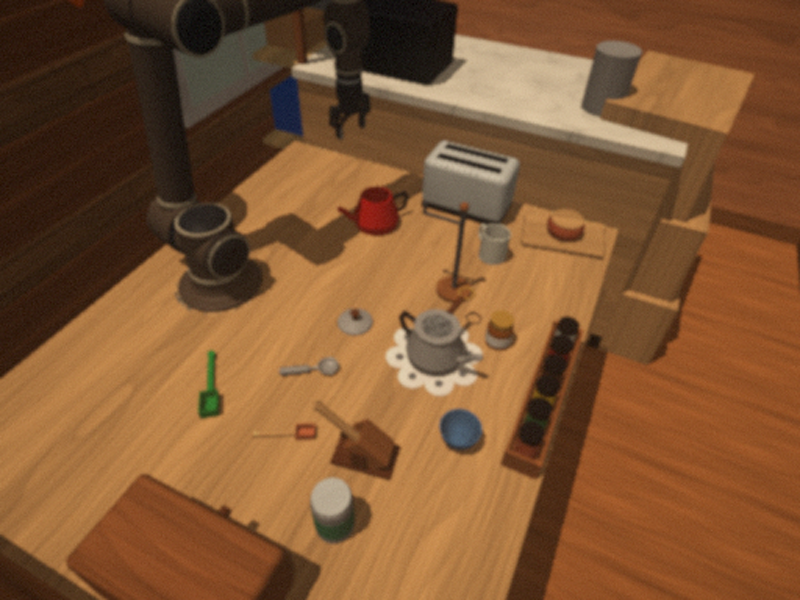

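View pics/top0b.png

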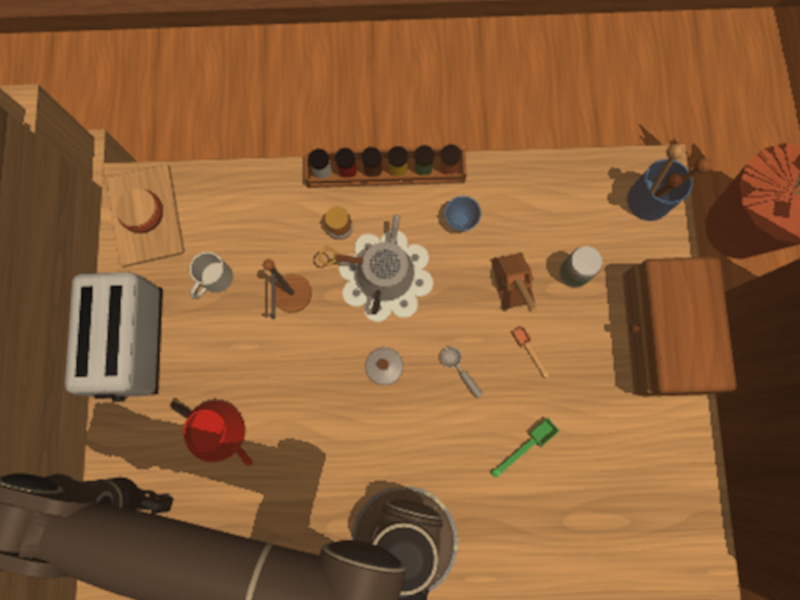

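```bash
python3 - <<'E'
from h import *
t=cv2.imread('pics/top0.png');s=cv2.imread('pics/scene0.png')
def c(im,x,y): return cv2.resize(im[y:y+75,x:x+100],(400,300),interpolation=cv2.INTER_CUBIC)
cv2.imwrite('pics/c1.png',np.vstack([np.hstack([c(t,160,145),c(s,235,125)]),np.hstack([c(t,290,145),c(s,190,245)])]))
E
```

```text
(no output)
```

View pics/c1.png

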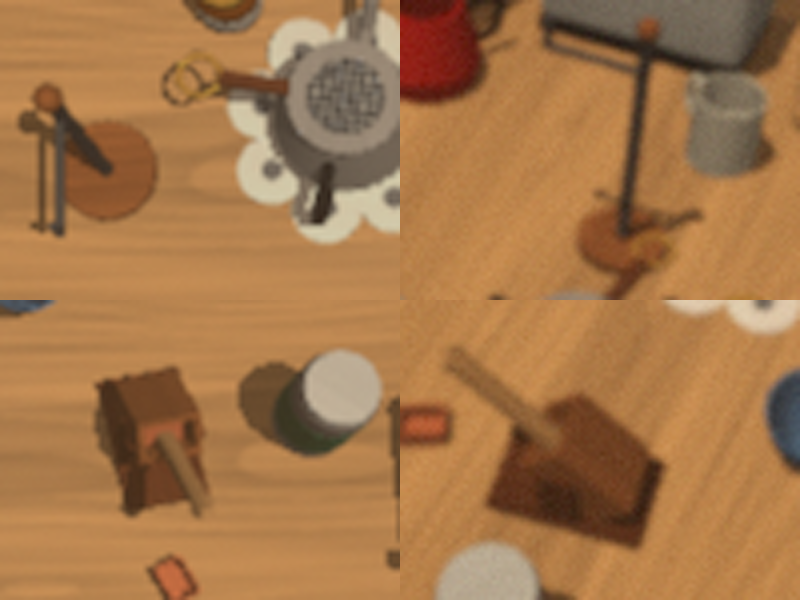

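```bash
python3 - <<'E'
from h import *
T=cam('top');S=cam('scene')
t=lambda x,y:(160+x/4,145+y/4); s=lambda x,y:(235+(x-400)/4,125+y/4)
t2=lambda x,y:(290+x/4,145+(y-300)/4); s2=lambda x,y:(190+(x-400)/4,245+(y-300)/4)
for n,a,b in [('ball',t(47,97),s(648,30)),('foot',t(108,170),s(622,236)),('tip',t(58,232),s(549,28)),('eye',t(193,78),s(650,250)),
 ('hend',t2(203,512),s2(457,355)),('hentry',t2(165,440),s2(555,440))]:
    print(n,*tri([(*T,a),(*S,b)]))
print('disc top z.109',ray(T,t(345,95),.109),'eye z .11',ray(T,t(193,78),.11), 'scene eye',ray(S,s(650,250),.11),'pot px scene',proj(S,[.5,0,.1]))
E
```

```text
ball [0.5889 0.2558 0.2812] [np.float64(0.2), np.float64(0.2)]
foot [0.5886 0.2539 0.0155] [np.float64(1.6), np.float64(1.6)]
tip [0.4877 0.2541 0.2505] [np.float64(3.3), np.float64(3.3)]
eye [0.6486 0.1592 0.1061] [np.float64(1.8), np.float64(1.8)]
hend [ 0.5082 -0.3011  0.1449] [np.float64(4.4), np.float64(4.4)]
hentry [ 0.5881 -0.2892  0.066 ] [np.float64(0.2), np.float64(0.2)]
disc top z.109 [0.6292 0.0224 0.109 ] eye z .11 [0.6491 0.1597 0.11  ] scene eye [0.6483 0.1539 0.11  ] pot px scene [244.8 203. ]
```

```bash
cat >> h.py <<'E'
def plan(wps,start=None):
    s=read_state();p=np.array(start[:3] if start else s['eef_pos']);yaw=start[3] if start else s['tcp_rot'][2]
    for w in wps:
        a=np.radians(yaw);M=np.array([[np.cos(a),np.sin(a),0],[np.sin(a),-np.cos(a),0],[0,0,-1]])
        d=M.T@(np.array(w[:3])-p);tw=(yaw-w[3]+180)%360-180
        print((d/.1).round(3).tolist(),round(tw/45,3));p=np.array(w[:3]);yaw=w[3]
E
python3 - <<'E'
from h import *
plan([(.2,.44,.34,198),(.27,.36,.34,230),(.34,.28,.34,261.7),(.42,.22,.34,261.7),(.5,.16,.34,261.7),(.58,.11,.3,261.7),(.64,.107,.25,261.7)])
E
```

```text
[-0.741, -0.471, -0.874] -0.747
[-0.419, -0.977, 0.0] -0.711
[0.163, -1.05, 0.0] -0.704
[0.478, -0.878, 0.0] 0.0
[0.478, -0.878, 0.0] 0.0
[0.379, -0.864, 0.4] 0.0
[-0.057, -0.598, 0.5] 0.0
```

Emit:
servo_tool(rows=[[0,[-0.15,-0.09,-0.2],-0.15],[0,[-0.3,-0.19,-0.4],-0.3],[0,[-0.45,-0.28,-0.6],-0.45],[0,[-0.6,-0.38,-0.75],-0.6],[0,[-0.74,-0.47,-0.87],-0.75]])

```text
time: 0.52
eef_pos: [0.2005, 0.4397, 0.3414]
tcp_rot: [180.0, 0.0, -161.5]
ft_force: [0.1, 0.0, 0.1]
grip_width: 0.0851
grasp_force: 0.0
```

```bash
python3 -c "
from h import *
s=read_state();print(s['q'],s['eef_pos'],s['tcp_rot'])"
```

```text
[ 6.54880750e+01  3.61043897e+00  4.82768510e+00  9.11853666e+01
 -7.20320636e-03  4.70242743e+01] [0.20053484 0.43970807 0.34141744] [ 1.79981586e+02  2.70020951e-02 -1.61536206e+02]
```

Emit:
servo_tool(rows=[[0,[-0.08,-0.2,0],-0.14],[0,[-0.17,-0.39,0],-0.28],[0,[-0.25,-0.59,0],-0.43],[0,[-0.34,-0.78,0],-0.57],[0,[-0.42,-0.98,0],-0.71]])

```text
time: 0.93
eef_pos: [0.271, 0.3595, 0.34]
tcp_rot: [-180.0, -0.0, -129.6]
ft_force: [0.4, 0.2, 0.6]
grip_width: 0.0855
grasp_force: 0.0
```

Emit:
servo_tool(rows=[[0,[0.03,-0.2,0],-0.14],[0,[0.06,-0.4,0],-0.28],[0,[0.1,-0.6,0],-0.42],[0,[0.13,-0.8,0],-0.56],[0,[0.16,-1.0,0],-0.7]])

```text
time: 1.35
eef_pos: [0.3373, 0.2829, 0.34]
tcp_rot: [180.0, -0.0, -98.1]
ft_force: [0.5, 0.3, -0.1]
grip_width: 0.0854
grasp_force: 0.0
```

Emit:
servo_tool(rows=[[0,[0.1,-0.18,0],0],[0,[0.2,-0.36,0],0],[0,[0.29,-0.53,0],0],[0,[0.38,-0.7,0],0],[0,[0.48,-0.88,0],0]])

```text
time: 1.77
eef_pos: [0.4174, 0.2227, 0.34]
tcp_rot: [180.0, -0.0, -98.4]
ft_force: [-0.7, 0.3, -0.2]
grip_width: 0.0854
grasp_force: 0.0
```

Emit:
servo_tool(rows=[[0,[0.1,-0.18,0],0],[0,[0.2,-0.36,0],0],[0,[0.29,-0.53,0],0],[0,[0.38,-0.7,0],0],[0,[0.48,-0.88,0],0]])

```text
time: 2.18
eef_pos: [0.4974, 0.1624, 0.3399]
tcp_rot: [180.0, -0.0, -98.4]
ft_force: [0.2, 0.7, 0.5]
grip_width: 0.085
grasp_force: 0.0
```

Emit:
servo_tool(rows=[[0,[0.08,-0.18,0.08],0],[0,[0.16,-0.36,0.16],0],[0,[0.24,-0.53,0.24],0],[0,[0.32,-0.7,0.32],0],[0,[0.38,-0.86,0.4],0]])

```text
time: 2.6
eef_pos: [0.5773, 0.112, 0.2994]
tcp_rot: [180.0, -0.0, -98.4]
ft_force: [-0.8, 0.9, -0.1]
grip_width: 0.0859
grasp_force: 0.0
```

Emit:
servo_tool(rows=[[0,[-0.02,-0.16,0.13],0],[0,[-0.04,-0.32,0.26],0],[0,[-0.06,-0.48,0.4],0],[0,[-0.06,-0.62,0.5],0],[0,[-0.06,-0.62,0.5],0]])

```text
time: 3.02
eef_pos: [0.6399, 0.1091, 0.2461]
tcp_rot: [179.8, -0.1, -98.5]
ft_force: [-0.8, -0.1, -1.3]
grip_width: 0.0852
grasp_force: 0.0
```

```bash
python3 - <<'E'
from h import *
s=read_state();print(s['q'].round(1),s['eef_pos'],s['tcp_rot'])
im=get_image('wrist')[:,:,::-1]
c=cam('wrist',(s['eef_pos'],s['tcp_rot']))
for p in [[.649,.158,.107],[.6417,.107,.1085],[.629,.022,.109]]: print(proj(c,p))
cv2.imwrite('pics/w1.png',cv2.resize(im,(800,600),interpolation=cv2.INTER_CUBIC))
E
```

```text
[  9.7  21.4  15.1  83.9  -0.  -71.9] [0.63990979 0.10910933 0.24607235] [ 1.79750431e+02 -9.35501848e-02 -9.84654048e+01]
[252.2 246.2]
[251.6 189.3]
[251.2  78. ]
```

View pics/w1.png

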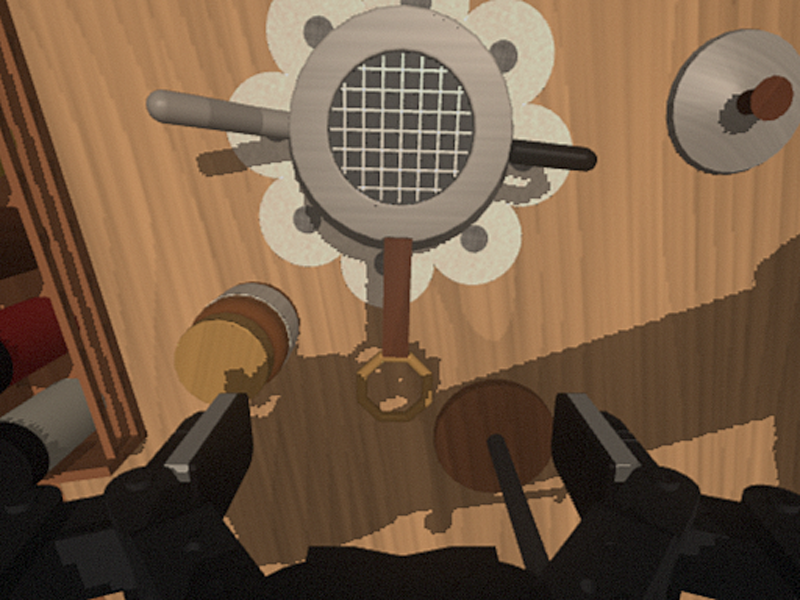

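```bash
python3 - <<'E'
from h import *
s=read_state();p=(s['eef_pos'],s['tcp_rot']);print(p)
c=cam('wrist',([.6399,.1091,.2461],[179.75,-.09,-98.46]));k=1.5625
T=cam('top')
print(tri([(*c,(397/k,387/k)),(*T,(208.25,164.5))]))
for z,q in [(.1085,(397,387)),(.112,(397.5,300)),(.109,(402,128)),(.112,(398,240)),(.112,(396,355))]: print(ray(c,(q[0]/k,q[1]/k),z))
E
```

```text
(array([0.63889085, 0.10930969, 0.24769347]), array([ 1.79780432e+02, -7.02574853e-02, -9.84634596e+01]))
(array([0.6483, 0.1592, 0.1095]), [np.float64(1.1), np.float64(1.1)])
[0.6475 0.159  0.1085]
[0.6396 0.1086 0.112 ]
[0.6249 0.0254 0.109 ]
[0.6347 0.0778 0.112 ]
[0.6449 0.1388 0.112 ]
```

```bash
python3 - <<'E'
from h import *
plan([(.6387,.1028,.16,260.5),(.6387,.1028,.123,260.5)],(.6393,.1093,.247,261.57))
E
```

```text
[0.065, -0.004, 0.87] 0.024
[0.0, 0.0, 0.37] 0.0
```

Emit:
servo_tool(rows=[[0,[0.02,0,0.2],0.02],[0,[0.04,0,0.4],0.02],[0,[0.065,0,0.6],0.024],[0,[0.065,0,0.8],0.024],[0,[0.065,0,0.87],0.024]])

```text
time: 3.48
eef_pos: [0.6361, 0.1031, 0.1614]
tcp_rot: [179.8, -0.0, -99.5]
ft_force: [0.4, 0.1, -0.4]
grip_width: 0.0856
grasp_force: 0.0
```

Emit:
servo_tool(rows=[[0,[0,0,0.1],0],[0,[0,0,0.2],0],[0,[0,0,0.3],0],[0,[0,0,0.36],0],[0,[0,0,0.36],0]])

```text
time: 3.9
eef_pos: [0.637, 0.1033, 0.126]
tcp_rot: [179.9, -0.0, -99.5]
ft_force: [-0.0, -0.4, 0.1]
grip_width: 0.0853
grasp_force: 0.0
```

Emit:
servo_tool(rows=[[0.5,[0,0,0],0],[0.8,[0,0,0],0],[1,[0,0,0],0],[1,[0,0,0],0],[1,[0,0,0],0]], squeeze=60)

```text
time: 4.32
eef_pos: [0.6379, 0.1033, 0.1278]
tcp_rot: [-180.0, 0.0, -99.5]
ft_force: [0.1, -0.0, -0.7]
grip_width: 0.0258
grasp_force: 0.0
```

Emit:
servo_tool(rows=[[1,[0,0,0],0],[1,[0,0,0],0],[1,[0,0,0],0],[1,[0,0,0],0],[1,[0,0,0],0]])

```text
time: 4.73
eef_pos: [0.6378, 0.1033, 0.1276]
tcp_rot: [-180.0, 0.0, -99.5]
ft_force: [0.8, -0.1, 1.9]
grip_width: 0.0115
grasp_force: 58.5
```

Emit:
servo_tool(rows=[[0.6,[0,0,0],0],[0.6,[0,0,0],0],[0.6,[0,0,0],0],[0.6,[0,0,0.05],0],[0.6,[0,0,0.09],0]])

```text
time: 5.15
eef_pos: [0.6376, 0.1033, 0.1178]
tcp_rot: [180.0, -0.0, -99.5]
ft_force: [0.5, -0.4, 0.4]
grip_width: 0.0342
grasp_force: 0.0
```

Emit:
servo_tool(rows=[[0.6,[0,0,0],0],[1,[0,0,0],0],[1,[0,0,0],0],[1,[0,0,0],0],[1,[0,0,0],0]])

```text
time: 5.57
eef_pos: [0.6376, 0.1033, 0.1184]
tcp_rot: [-180.0, 0.0, -99.5]
ft_force: [0.3, 0.1, 0.1]
grip_width: 0.0123
grasp_force: 58.4
```

Emit:
servo_tool(rows=[[1,[0,0,0],0],[1,[0,0,0],0],[1,[0,0,0],0],[1,[0,0,0],0],[1,[0,0,0],0]])

```text
time: 5.98
eef_pos: [0.6376, 0.1033, 0.1183]
tcp_rot: [-180.0, -0.0, -99.5]
ft_force: [0.2, 0.0, 0.3]
grip_width: 0.0123
grasp_force: 58.4
```

Emit:
servo_tool(rows=[[1,[0,0,-0.1],0],[1,[0,0,-0.2],0],[1,[0,0,-0.3],0],[1,[0,0,-0.4],0],[1,[0,0,-0.5],0]])

```text
time: 6.4
eef_pos: [0.638, 0.1034, 0.1701]
tcp_rot: [-179.9, 0.0, -99.5]
ft_force: [-0.9, -0.1, -0.6]
grip_width: 0.0122
grasp_force: 58.5
```

```bash
python3 - <<'E'
from h import *
s=read_state();print(s['eef_pos'],s['tcp_rot'],s['grip_width'])
im=get_image('wrist')[:,:,::-1]
cv2.imwrite('pics/w2.png',cv2.resize(im,(640,480),interpolation=cv2.INTER_CUBIC))
E
```

```text
[0.63796069 0.10337018 0.17010667] [-1.79925853e+02  2.66819484e-02 -9.95092719e+01] 0.0122433663566277
```

View pics/w2.png

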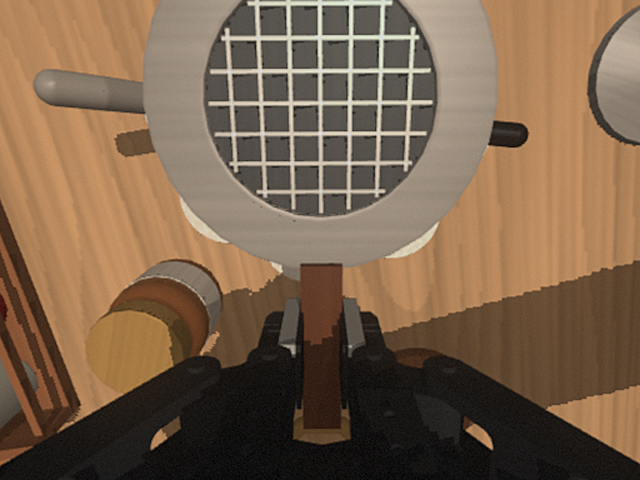

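```bash
python3 - <<'E'
from h import *
plan([(.62,.103,.265,260.5),(.56,.103,.345,245),(.48,.103,.35,214),(.4315,.135,.35,182),(.4315,.22,.345,180),(.4315,.254,.29,180)],(.638,.1034,.17,260.5))
E
```

```text
[0.034, 0.177, -0.95] 0.0
[0.099, 0.592, -0.8] 0.344
[0.338, 0.725, -0.05] 0.689
[0.223, 0.537, 0.0] 0.711
[-0.03, 0.849, 0.05] 0.044
[0.0, 0.34, 0.55] 0.0
```

Emit:
servo_tool(rows=[[1,[0,0,-0.18],0],[1,[0,0,-0.37],0],[1,[0.01,0.06,-0.56],0],[1,[0.02,0.12,-0.75],0],[1,[0.03,0.18,-0.95],0]])

```text
time: 6.87
eef_pos: [0.6191, 0.1033, 0.2644]
tcp_rot: [180.0, -0.0, -99.5]
ft_force: [-0.5, 0.2, -0.8]
grip_width: 0.0124
grasp_force: 58.6
```

Emit:
servo_tool(rows=[[1,[0.02,0.12,-0.16],0.07],[1,[0.04,0.24,-0.32],0.14],[1,[0.06,0.36,-0.48],0.21],[1,[0.08,0.48,-0.64],0.28],[1,[0.1,0.59,-0.8],0.34]])

```text
time: 7.28
eef_pos: [0.5588, 0.1032, 0.3446]
tcp_rot: [-180.0, 0.0, -115.0]
ft_force: [0.6, 0.7, -0.7]
grip_width: 0.0126
grasp_force: 58.6
```

Emit:
servo_tool(rows=[[1,[0.07,0.15,-0.01],0.14],[1,[0.14,0.3,-0.02],0.28],[1,[0.2,0.44,-0.03],0.41],[1,[0.27,0.58,-0.04],0.55],[1,[0.34,0.73,-0.05],0.69]])

```text
time: 7.7
eef_pos: [0.4783, 0.1029, 0.3488]
tcp_rot: [-180.0, 0.0, -146.2]
ft_force: [0.2, 0.2, -0.8]
grip_width: 0.0121
grasp_force: 58.6
```

Emit:
servo_tool(rows=[[1,[0.04,0.11,0],0.14],[1,[0.09,0.22,0],0.28],[1,[0.13,0.33,0],0.43],[1,[0.18,0.44,0],0.57],[1,[0.22,0.54,0],0.71]])

```text
time: 8.12
eef_pos: [0.4298, 0.1355, 0.349]
tcp_rot: [180.0, 0.1, -178.1]
ft_force: [0.6, 0.1, -0.5]
grip_width: 0.0124
grasp_force: 58.6
```

Emit:
servo_tool(rows=[[1,[-0.01,0.17,0.01],0.01],[1,[-0.01,0.34,0.02],0.02],[1,[-0.02,0.51,0.03],0.03],[1,[-0.03,0.68,0.04],0.04],[1,[-0.03,0.85,0.05],0.044]])

```text
time: 8.53
eef_pos: [0.4302, 0.2211, 0.3438]
tcp_rot: [180.0, 0.1, -179.8]
ft_force: [0.3, -1.0, -1.1]
grip_width: 0.0121
grasp_force: 58.6
```

Emit:
servo_tool(rows=[[1,[0,0.12,0.1],0],[1,[0,0.24,0.2],0],[1,[0,0.34,0.35],0],[1,[0,0.34,0.5],0],[1,[0,0.34,0.55],0]])

```text
time: 8.95
eef_pos: [0.4293, 0.2544, 0.2852]
tcp_rot: [-179.9, -0.2, -179.7]
ft_force: [0.2, -0.5, -1.0]
grip_width: 0.0123
grasp_force: 58.6
```

```bash
python3 - <<'E'
from h import *
s=read_state();print(s['eef_pos'],s['tcp_rot'],s['grip_width'])
t=get_image('top')[:,:,::-1];S=get_image('scene')[:,:,::-1];w=get_image('wrist')[:,:,::-1]
print(proj(cam('scene'),[.488,.254,.25]),proj(cam('top'),[.488,.254,.25]))
def c(im,x,y): return cv2.resize(im[y:y+75,x:x+100],(400,300),interpolation=cv2.INTER_CUBIC)
cv2.imwrite('pics/c2.png',np.vstack([np.hstack([c(t,130,160),c(S,220,90)]),np.hstack([cv2.resize(w,(400,300)),np.zeros((300,400,3),np.uint8)])]))
E
```

```text
[0.42928187 0.25439668 0.28519256] [-179.87555104   -0.18549518 -179.73783094] 0.012319148662962872
[271.5 132.4] [174.  202.1]
```

View pics/c2.png

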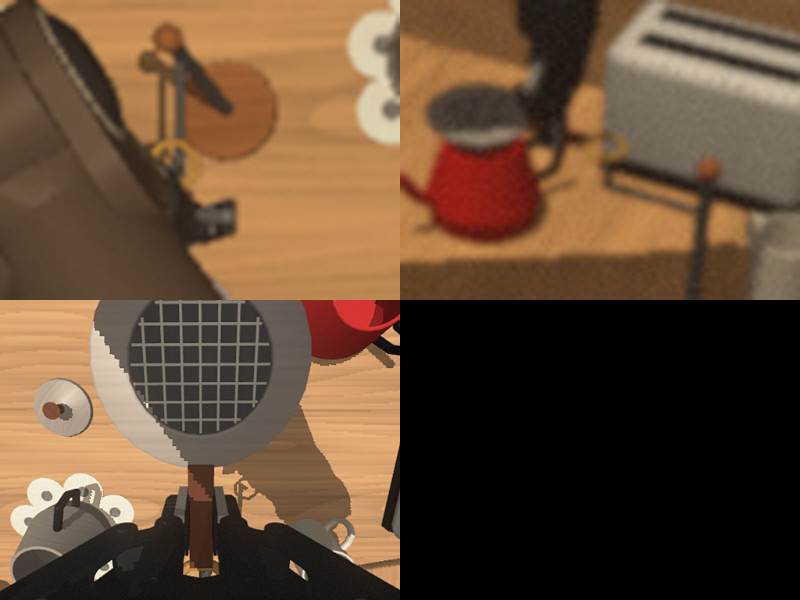

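Emit:
servo_tool(rows=[[1,[0.04,0,0],0],[1,[0.04,0,0.08],0],[1,[0.04,0,0.16],0],[1,[0.04,0,0.24],0],[1,[0.04,0,0.3],0]])

```text
time: 9.52
eef_pos: [0.4259, 0.2541, 0.2571]
tcp_rot: [-180.0, -0.0, -179.8]
ft_force: [-0.6, -0.6, -1.3]
grip_width: 0.0122
grasp_force: 58.6
```

Emit:
servo_tool(rows=[[1,[0,0,0.05],0],[1,[0,0,0.1],0],[1,[0,0,0.15],0],[1,[0,0,0.18],0],[1,[0,0,0.18],0]])

```text
time: 9.93
eef_pos: [0.4267, 0.2547, 0.2405]
tcp_rot: [180.0, 0.1, -179.8]
ft_force: [1.4, 1.3, 4.3]
grip_width: 0.0125
grasp_force: 59.4
```

```bash
python3 - <<'E'
from h import *
s=read_state();print(s['eef_pos'],s['tcp_rot'],s['grip_width'],s['ft_force'])
t=get_image('top')[:,:,::-1];S=get_image('scene')[:,:,::-1]
def c(im,x,y): return cv2.resize(im[y:y+60,x:x+60],(400,400),interpolation=cv2.INTER_CUBIC)
cv2.imwrite('pics/c3.png',np.hstack([c(t,145,170),c(S,240,100)]))
E
```

```text
[0.4266906  0.25466654 0.2405362 ] [ 1.79957494e+02  9.80512968e-02 -1.79781572e+02] 0.012508957249795278 [1.43165698 1.32156305 4.27124428]
```

View pics/c3.png

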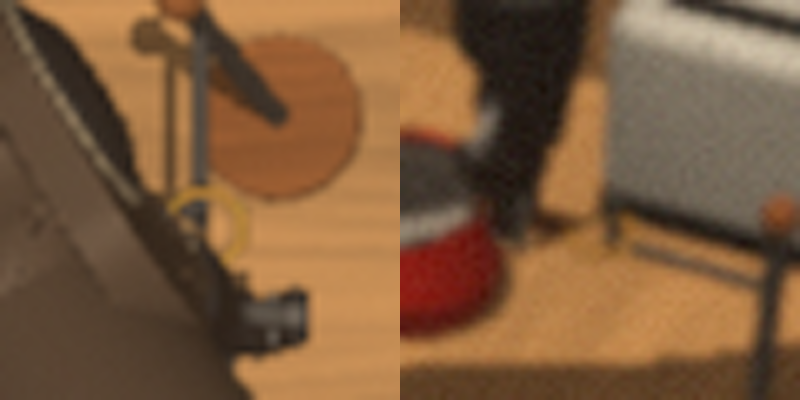

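Emit:
servo_tool(rows=[[1,[0,0,0],0],[1,[0,0,0.02],0],[1,[-0.01,0,0.04],0],[1,[-0.01,0,0.06],0],[1,[-0.01,0,0.08],0]], squeeze=20)

```text
time: 10.45
eef_pos: [0.4275, 0.2543, 0.2323]
tcp_rot: [180.0, 0.1, -179.8]
ft_force: [2.1, 0.3, 5.2]
grip_width: 0.0123
grasp_force: 60.3
```

Emit:
servo_tool(rows=[[1,[-0.01,0,0.03],0],[1,[-0.02,0,0.06],0],[1,[-0.03,0,0.09],0],[1,[-0.03,0,0.11],0],[1,[-0.04,0,0.13],0]])

```text
time: 10.87
eef_pos: [0.4313, 0.2543, 0.2191]
tcp_rot: [-180.0, 0.0, -179.8]
ft_force: [1.1, 0.2, 6.5]
grip_width: 0.0124
grasp_force: 61.8
```

Emit:
servo_tool(rows=[[1,[-0.01,0,0.03],0],[1,[-0.02,0,0.06],0],[1,[-0.03,0,0.09],0],[1,[-0.04,0,0.11],0],[1,[-0.05,0,0.13],0]])

```text
time: 11.28
eef_pos: [0.4363, 0.2543, 0.2062]
tcp_rot: [-180.0, 0.0, -179.8]
ft_force: [-0.8, -0.4, 6.3]
grip_width: 0.0123
grasp_force: 63.3
```

```bash
python3 - <<'E'
from h import *
s=read_state();print(s['eef_pos'],s['tcp_rot'],s['grip_width'],s['ft_force'])
t=get_image('wrist')[:,:,::-1];S=get_image('scene')[:,:,::-1]
cv2.imwrite('pics/c4.png',np.hstack([cv2.resize(t,(400,300)),cv2.resize(S[90:165,220:320],(400,300),interpolation=cv2.INTER_CUBIC)]))
E
```

```text
[0.43634119 0.2543261  0.20623091] [-1.79996152e+02  2.59564475e-02 -1.79797874e+02] 0.012270764912846881 [-0.80669113 -0.38589962  6.27492349]
```

View pics/c4.png

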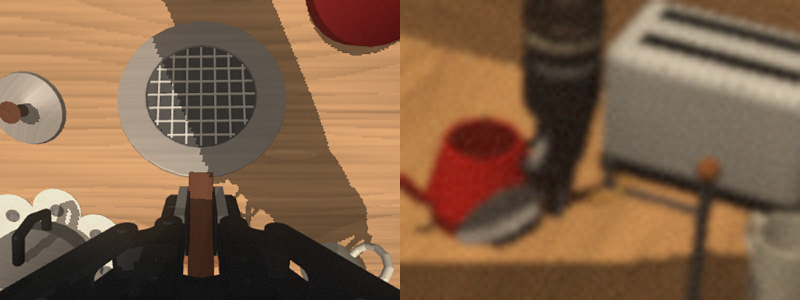

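Emit:
servo_tool(rows=[[1,[0,0,0.03],0],[1,[0,0,0.06],0],[1,[0,0,0.09],0],[1,[0,0,0.11],0],[1,[0,0,0.13],0]], squeeze=20)

```text
time: 11.8
eef_pos: [0.4381, 0.2548, 0.1946]
tcp_rot: [179.9, 0.3, -179.8]
ft_force: [5.3, -0.3, 10.8]
grip_width: 0.0121
grasp_force: 65.2
```

Emit:
servo_tool(rows=[[0.92,[0,0,0],0],[0.9,[0,0,0],0],[0.88,[0,0,0],0],[0.86,[0,0,0],0],[0.84,[0,0,0],0]])

```text
time: 12.22
eef_pos: [0.4366, 0.2545, 0.1936]
tcp_rot: [180.0, 0.1, -179.8]
ft_force: [0.7, -0.8, 2.1]
grip_width: 0.0138
grasp_force: 11.4
```

Emit:
servo_tool(rows=[[0.8,[0,0,0],0],[0.7,[0,0,0],0],[0.6,[0,0,0],0],[0.4,[0,0,0],0],[0.3,[0,0,0],0]])

```text
time: 12.63
eef_pos: [0.4358, 0.2542, 0.1927]
tcp_rot: [-180.0, -0.1, -179.8]
ft_force: [0.3, -0.3, -0.4]
grip_width: 0.0573
grasp_force: 0.0
```

```bash
python3 - <<'E'
from h import *
s=read_state();print(s['eef_pos'],s['tcp_rot'],s['grip_width'],s['ft_force'])
t=get_image('wrist')[:,:,::-1];S=get_image('scene')[:,:,::-1]
cv2.imwrite('pics/c5.png',np.hstack([cv2.resize(t,(400,300)),cv2.resize(S[110:185,230:330],(400,300),interpolation=cv2.INTER_CUBIC)]))
E
```

```text
[0.4357745  0.25424176 0.19274614] [-1.79967518e+02 -6.76118663e-02 -1.79788264e+02] 0.057285199781589954 [ 0.31289666 -0.31566935 -0.36110775]
```

View pics/c5.png

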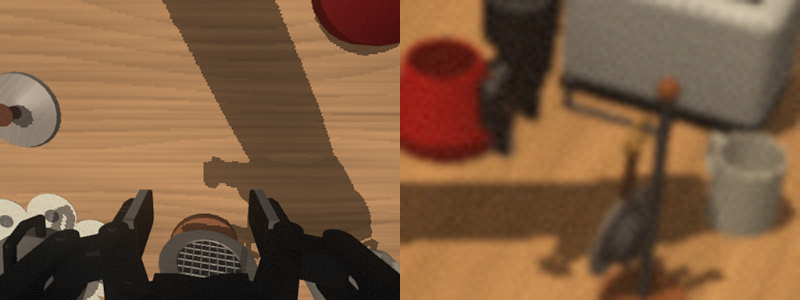

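```bash
python3 - <<'E'
from h import *
T=cam('top')
for n,q in dict(a=(296,205),b=(296,160),tsp=(288,224),doily=(277,176),hold=(317,176),blue=(296,137),decoy=(334,211),decoyend=(349,240),lid=(246,234)).items(): print(n,ray(T,q,0.01))
plan([(.43,.254,.285,180),(.43,.16,.29,182),(.45,.06,.29,185),(.47,-.04,.29,187),(.49,-.14,.28,190),(.52,-.23,.26,190),(.535,-.295,.23,190)],(.4358,.2542,.1927,180.2))
E
```

```text
a [ 0.5079 -0.16    0.01  ]
b [ 0.6845 -0.1683  0.01  ]
tsp [ 0.4365 -0.1266  0.01  ]
doily [ 0.6231 -0.0924  0.01  ]
hold [ 0.6184 -0.2458  0.01  ]
blue [ 0.7778 -0.1727  0.01  ]
decoy [ 0.4807 -0.3021  0.01  ]
decoyend [ 0.3701 -0.3506  0.01  ]
lid [0.4035 0.0319 0.01  ]
[0.058, -0.002, -0.923] 0.004
[-0.0, -0.94, -0.05] -0.044
[-0.165, -1.006, 0.0] -0.067
[-0.112, -1.014, 0.0] -0.044
[-0.077, -1.017, 0.1] -0.067
[-0.139, -0.938, 0.2] 0.0
[-0.035, -0.666, 0.3] 0.0
```

Emit:
servo_tool(rows=[[0.3,[0,0,-0.18],0],[0.3,[0.02,0,-0.36],0],[0.3,[0.04,0,-0.55],0],[0.2,[0.06,0,-0.74],0],[0,[0.06,0,-0.92],0]])

```text
time: 13.15
eef_pos: [0.4297, 0.2543, 0.2864]
tcp_rot: [180.0, -0.0, -179.8]
ft_force: [-0.3, 0.2, 0.6]
grip_width: 0.0785
grasp_force: 0.0
```

Emit:
servo_tool(rows=[[0,[0,-0.19,-0.01],-0.01],[0,[0,-0.38,-0.02],-0.02],[0,[0,-0.57,-0.03],-0.03],[0,[0,-0.76,-0.04],-0.04],[0,[0,-0.94,-0.05],-0.04]])

```text
time: 13.57
eef_pos: [0.4303, 0.1595, 0.2904]
tcp_rot: [-180.0, 0.0, -178.0]
ft_force: [0.1, -0.1, -0.3]
grip_width: 0.0852
grasp_force: 0.0
```

Emit:
servo_tool(rows=[[0,[-0.03,-0.2,0],-0.01],[0,[-0.06,-0.4,0],-0.03],[0,[-0.1,-0.6,0],-0.04],[0,[-0.13,-0.8,0],-0.05],[0,[-0.165,-1.0,0],-0.07]])

```text
time: 13.98
eef_pos: [0.4504, 0.06, 0.2904]
tcp_rot: [180.0, 0.0, -174.8]
ft_force: [0.7, -0.4, -0.6]
grip_width: 0.0852
grasp_force: 0.0
```

Emit:
servo_tool(rows=[[0,[-0.02,-0.2,0],-0.01],[0,[-0.04,-0.4,0],-0.02],[0,[-0.06,-0.6,0],-0.03],[0,[-0.09,-0.8,0],-0.04],[0,[-0.11,-1.0,0],-0.045]])

```text
time: 14.4
eef_pos: [0.4705, -0.0386, 0.2903]
tcp_rot: [180.0, 0.0, -172.8]
ft_force: [-0.3, 1.0, 0.1]
grip_width: 0.0852
grasp_force: 0.0
```

Emit:
servo_tool(rows=[[0,[-0.02,-0.2,0.02],-0.01],[0,[-0.03,-0.4,0.04],-0.02],[0,[-0.05,-0.6,0.06],-0.03],[0,[-0.06,-0.8,0.08],-0.05],[0,[-0.08,-1.0,0.1],-0.067]])

```text
time: 14.82
eef_pos: [0.4908, -0.1368, 0.2802]
tcp_rot: [180.0, -0.0, -169.8]
ft_force: [0.1, -0.1, 0.0]
grip_width: 0.0855
grasp_force: 0.0
```

Emit:
servo_tool(rows=[[0,[-0.03,-0.2,0.04],0],[0,[-0.06,-0.4,0.08],0],[0,[-0.08,-0.58,0.12],0],[0,[-0.11,-0.76,0.16],0],[0,[-0.14,-0.94,0.2],0]])

```text
time: 15.23
eef_pos: [0.5215, -0.2268, 0.26]
tcp_rot: [180.0, -0.0, -169.8]
ft_force: [-0.5, 0.8, 0.1]
grip_width: 0.0858
grasp_force: 0.0
```

Emit:
servo_tool(rows=[[0,[-0.01,-0.2,0.08],0],[0,[-0.02,-0.4,0.16],0],[0,[-0.03,-0.6,0.24],0],[0,[-0.035,-0.69,0.3],0],[0,[-0.035,-0.69,0.3],0]])

```text
time: 15.65
eef_pos: [0.5367, -0.2945, 0.2281]
tcp_rot: [179.9, -0.1, -169.9]
ft_force: [-1.0, 0.6, 0.1]
grip_width: 0.0852
grasp_force: 0.0
```

```bash
python3 - <<'E'
from h import *
s=read_state();p=(s['eef_pos'],s['tcp_rot']);print(p,s['q'].round(1))
w=get_image('wrist')[:,:,::-1];cv2.imwrite('pics/w3.png',w)
c=cam('wrist',p);np.save('pose3.npy',np.hstack(p))
e=np.array([.5082,-.3011,.1449]);m=np.array([.5881,-.2892,.066])
g=cv2.GaussianBlur(w,(3,3),0).astype(int)
for f in (.05,.2,.35,.5,.65,.8,.95):
    q=proj(c,e+f*(m-e));v=int(round(q[1]));u=int(round(q[0]));print(q, [tuple(int(x) for x in g[v,u+k][::-1]) for k in range(-32,33,4)])
E
```

```text
(array([ 0.53671023, -0.29452378,  0.22808712]), array([ 1.79906381e+02, -1.30085670e-01, -1.69908364e+02])) [-28.8  17.    6.7  79.9  -0.  -38.8]
[252.7 177.6] [(88, 53, 35), (89, 54, 35), (93, 56, 38), (90, 55, 36), (92, 55, 37), (109, 74, 50), (129, 95, 65), (133, 97, 67), (129, 95, 65), (119, 88, 59), (123, 90, 61), (110, 81, 55), (99, 67, 44), (97, 58, 38), (75, 46, 29), (61, 39, 25), (59, 38, 26)]
[252.5 190.8] [(83, 49, 32), (83, 51, 33), (91, 55, 36), (91, 55, 36), (89, 53, 34), (90, 54, 35), (98, 63, 41), (127, 93, 63), (125, 92, 62), (127, 94, 64), (113, 83, 57), (107, 78, 52), (93, 54, 35), (70, 42, 27), (56, 35, 21), (59, 37, 24), (56, 34, 22)]
[252.2 202.3] [(84, 52, 34), (83, 50, 32), (90, 54, 34), (88, 53, 34), (83, 49, 31), (89, 53, 36), (91, 55, 37), (127, 95, 65), (125, 92, 63), (126, 93, 63), (112, 84, 56), (103, 73, 49), (72, 43, 27), (54, 34, 22), (55, 33, 22), (59, 36, 24), (58, 36, 22)]
[252.  212.5] [(88, 55, 35), (83, 50, 32), (88, 52, 34), (88, 52, 34), (84, 50, 32), (78, 46, 30), (69, 40, 26), (128, 94, 65), (126, 93, 63), (126, 93, 63), (112, 82, 55), (81,
[... 151 characters left out ...]
), (121, 76, 49), (77, 49, 32), (71, 45, 28), (123, 91, 62), (128, 94, 63), (117, 86, 58), (112, 83, 56), (81, 54, 36), (71, 44, 28), (93, 59, 38), (73, 45, 28), (89, 56, 35), (115, 72, 45)]
[251.7 229.9] [(50, 29, 19), (124, 79, 50), (113, 71, 45), (70, 44, 28), (67, 42, 26), (66, 42, 27), (64, 40, 25), (84, 61, 40), (84, 61, 42), (78, 57, 38), (76, 57, 39), (63, 40, 25), (63, 40, 27), (61, 38, 24), (61, 39, 25), (61, 38, 24), (70, 44, 28)]
[251.6 237.2] [(92, 55, 36), (122, 76, 49), (66, 42, 27), (66, 43, 27), (89, 52, 34), (88, 51, 35), (88, 51, 34), (84, 62, 42), (84, 62, 41), (79, 58, 38), (80, 59, 40), (86, 50, 34), (145, 82, 57), (88, 52, 36), (68, 41, 27), (58, 37, 23), (67, 43, 28)]
```

```bash
python3 - <<'E'
from h import *
w=cv2.GaussianBlur(cv2.imread('pics/w3.png'),(3,3),0).astype(float);P=np.load('pose3.npy');c=cam('wrist',(P[:3],P[3:]))
m=((w[:,:,1]/w[:,:,2]>.69)&(w[:,:,2]>70)).astype(np.uint8)
n,l,st,ce=cv2.connectedComponentsWithStats(m);k=l[205,254];print(st[k],ce[k])
for v in range(st[k][1],st[k][1]+st[k][3],6):
    u=np.where(l[v]==k)[0];print(v,u.min(),u.max(),end=' | ')
# triangulate end with scene/top
t2=lambda x,y:(290+x/4,145+(y-300)/4); s2=lambda x,y:(190+(x-400)/4,245+(y-300)/4)
v0=st[k][1];
print(); 
for u,v in((256,v0+3),(255,v0+6)): print(tri([(*c,(u,v)),(*cam('scene'),s2(457,355)),(*cam('top'),t2(203,512))]))
print(tri([(*c,(254,238)),(*cam('scene'),s2(555,440)),(*cam('top'),t2(165,440))]))
E
```

```text
[     0      0    512    369 146556] [253.37705041 153.29999454]
0 0 511 | 6 0 511 | 12 0 511 | 18 0 511 | 24 0 511 | 30 0 511 | 36 0 511 | 42 0 511 | 48 0 511 | 54 0 511 | 60 0 511 | 66 0 511 | 72 0 511 | 78 0 511 | 84 1 511 | 90 1 511 | 96 2 511 | 102 2 511 | 108 2 511 | 114 2 511 | 120 3 511 | 126 3 511 | 132 3 511 | 138 4 511 | 144 4 511 | 150 4 511 | 156 4 511 | 162 4 511 | 168 4 511 | 174 4 511 | 180 5 511 | 186 5 511 | 192 4 511 | 198 3 511 | 204 0 511 | 210 0 511 | 216 0 511 | 222 0 511 | 228 0 511 | 234 0 511 | 240 0 509 | 246 0 486 | 252 0 476 | 258 0 468 | 264 0 463 | 270 0 458 | 276 0 455 | 282 0 452 | 288 0 451 | 294 0 450 | 300 0 450 | 306 0 452 | 312 0 453 | 318 40 363 | 324 146 366 | 330 143 370 | 336 145 369 | 342 150 364 | 348 154 359 | 354 159 354 | 360 163 191 | 366 168 175 | 
(array([ 0.4804, -0.3059,  0.1765]), [np.float64(58.1), np.float64(40.9), np.float64(20.1)])
(array([ 0.4807, -0.3059,  0.1752]), [np.float64(57.5), np.float64(40.2), np.float64(20.1)])
(array([ 0.5876, -0.2883,  0.0646]), [np.float64(1.5), np.float64(0.2), np.float64(1.4)])
```

Emit:
servo_tool(rows=[[0,[-0.05,-0.01,0.2],0],[0,[-0.1,-0.01,0.4],0],[0,[-0.105,-0.01,0.6],0],[0,[-0.105,-0.01,0.8],0],[0,[-0.105,-0.01,0.95],0]])

```text
time: 16.12
eef_pos: [0.5472, -0.2907, 0.1345]
tcp_rot: [180.0, -0.0, -169.7]
ft_force: [0.1, -0.1, -0.7]
grip_width: 0.0854
grasp_force: 0.0
```

Emit:
servo_tool(rows=[[0,[0,0,0.06],0],[0,[0,0,0.12],0],[0,[0,0,0.17],0],[0.3,[0,0,0.2],0],[0.5,[0,0,0.2],0]])

```text
time: 16.53
eef_pos: [0.5476, -0.2922, 0.1155]
tcp_rot: [-180.0, 0.0, -169.8]
ft_force: [0.7, 0.9, 0.5]
grip_width: 0.0639
grasp_force: 0.0
```

Emit:
servo_tool(rows=[[0.7,[0,0,0],0],[0.85,[0,0,0],0],[1,[0,0,0],0],[1,[0,0,0],0],[1,[0,0,0],0]], squeeze=40)

```text
time: 16.95
eef_pos: [0.5477, -0.2924, 0.1157]
tcp_rot: [-180.0, 0.0, -169.8]
ft_force: [0.7, 0.1, 1.3]
grip_width: 0.0125
grasp_force: 43.9
```

Emit:
servo_tool(rows=[[1,[0,0,0],0],[1,[0,0,0],0],[1,[0,0,0],0],[1,[0,0,0],0],[1,[0,0,0],0]])

```text
time: 17.37
eef_pos: [0.5477, -0.2924, 0.1157]
tcp_rot: [-180.0, 0.0, -169.8]
ft_force: [0.9, -0.5, 4.0]
grip_width: 0.013
grasp_force: 44.1
```

Emit:
servo_tool(rows=[[1,[0.05,0,-0.05],0],[1,[0.11,0,-0.11],0],[1,[0.17,0,-0.17],0],[1,[0.23,0,-0.23],0],[1,[0.3,0,-0.3],0]])

```text
time: 17.78
eef_pos: [0.5172, -0.2976, 0.146]
tcp_rot: [180.0, 0.0, -169.8]
ft_force: [3.2, 0.5, 0.2]
grip_width: 0.013
grasp_force: 43.6
```

Emit:
servo_tool(rows=[[1,[0.07,0,-0.07],0],[1,[0.15,0,-0.15],0],[1,[0.23,0,-0.23],0],[1,[0.31,0,-0.32],0],[1,[0.38,0,-0.42],0]])

```text
time: 18.2
eef_pos: [0.4787, -0.3044, 0.1877]
tcp_rot: [180.0, -0.1, -169.8]
ft_force: [0.0, -0.1, -0.1]
grip_width: 0.0129
grasp_force: 43.6
```

```bash
python3 - <<'E'
from h import *
s=read_state();p=(s['eef_pos'],s['tcp_rot']);print(p,s['grip_width'],s['ft_force'])
T=get_image('top')[:,:,::-1];S=get_image('scene')[:,:,::-1];cv2.imwrite('pics/t4.png',T);cv2.imwrite('pics/s4.png',S)
# copper bowl candidates: compare with the initial images, report changed blobs of copper hue
for n,im in(('top',T),('scene',S)):
    hsv=cv2.cvtColor(im,cv2.COLOR_BGR2HSV);m=((hsv[...,0]<=9)&(hsv[...,1]>100)&(hsv[...,2]>90)).astype(np.uint8)
    k,l,st,ce=cv2.connectedComponentsWithStats(m)
    print(n,[(st[i].tolist(),ce[i].round(1).tolist()) for i in range(1,k) if st[i][4]>15])
    x=np.array(s['eef_pos']);
    print(proj(cam(n),x+[.07,.012,-.08]),proj(cam(n),x))
E
```

```text
(array([ 0.47869188, -0.30437058,  0.18774821]), array([ 1.79965713e+02, -1.17406596e-01, -1.69826956e+02])) 0.012868254644383025 [ 0.04726823 -0.11251114 -0.09543296]
top [([473, 92, 39, 64, 1878], [494.7, 122.3]), ([220, 105, 9, 9, 42], [224.6, 109.6]), ([80, 125, 24, 23, 127], [95.5, 140.1]), ([117, 256, 44, 42, 1254], [137.5, 276.3])]
[334.7 188. ] [343.8 203.2]
scene [([216, 120, 39, 30, 713], [239.4, 135.4]), ([351, 141, 22, 13, 113], [360.3, 148.2]), ([206, 258, 19, 21, 176], [216.0, 267.6]), ([191, 272, 10, 8, 50], [195.6, 275.8]), ([329, 281, 14, 13, 80], [335.6, 287.6])]
[216.5 268.7] [192.5 247.9]
```

```bash
python3 - <<'E'
from h import *
plan([(.48,-.304,.26,190.2),(.50,-.23,.25,190.2),(.541,-.168,.20,190.2),(.541,-.168,.115,190.2)],(.4787,-.3044,.1877,190.2))
E
```

```text
[-0.014, 0.002, -0.723] 0.0
[-0.328, 0.693, 0.1] 0.0
[-0.513, 0.538, 0.5] 0.0
[0.0, 0.0, 0.85] 0.0
```

Emit:
servo_tool(rows=[[1,[0,0,-0.14],0],[1,[0,0,-0.28],0],[1,[0,0,-0.42],0],[1,[0,0,-0.57],0],[1,[0,0,-0.72],0]])

```text
time: 18.72
eef_pos: [0.4803, -0.3042, 0.2594]
tcp_rot: [180.0, -0.1, -169.8]
ft_force: [0.1, 0.5, -0.6]
grip_width: 0.0129
grasp_force: 43.6
```

Emit:
servo_tool(rows=[[1,[-0.06,0.13,0.02],0],[1,[-0.12,0.27,0.04],0],[1,[-0.19,0.41,0.06],0],[1,[-0.26,0.55,0.08],0],[1,[-0.33,0.69,0.1],0]])

```text
time: 19.13
eef_pos: [0.5007, -0.2291, 0.2479]
tcp_rot: [179.9, -0.1, -169.8]
ft_force: [0.8, 0.1, 0.3]
grip_width: 0.013
grasp_force: 43.7
```

Emit:
servo_tool(rows=[[1,[-0.1,0.11,0.1],0],[1,[-0.2,0.22,0.2],0],[1,[-0.3,0.33,0.3],0],[1,[-0.41,0.43,0.4],0],[1,[-0.51,0.54,0.5],0]])

```text
time: 19.55
eef_pos: [0.5414, -0.1668, 0.1975]
tcp_rot: [180.0, -0.1, -169.8]
ft_force: [-0.0, 0.4, -0.1]
grip_width: 0.013
grasp_force: 43.7
```

Emit:
servo_tool(rows=[[1,[0,0,0.18],0],[1,[0,0,0.36],0],[1,[0,0,0.54],0],[1,[0,0,0.7],0],[1,[0,0,0.84],0]])

```text
time: 19.97
eef_pos: [0.5404, -0.1672, 0.1127]
tcp_rot: [179.9, -0.1, -169.8]
ft_force: [-0.2, -0.1, -1.2]
grip_width: 0.0129
grasp_force: 43.7
```

Emit:
servo_tool(rows=[[1,[0.02,0,0.05],0],[1,[0.05,0,0.1],0],[1,[0.08,0,0.15],0],[1,[0.11,0,0.2],0],[1,[0.15,0,0.25],0]])

```text
time: 20.38
eef_pos: [0.5267, -0.1713, 0.092]
tcp_rot: [-179.9, 0.1, -169.8]
ft_force: [-4.7, -0.2, 8.9]
grip_width: 0.0129
grasp_force: 43.9
```

Emit:
servo_tool(rows=[[1,[0.02,0,0.04],0],[1,[0.05,0,0.08],0],[1,[0.07,0,0.12],0],[1,[0.1,0,0.16],0],[1,[0.12,0,0.19],0]])

```text
time: 20.8
eef_pos: [0.5151, -0.1735, 0.0726]
tcp_rot: [-179.9, 0.1, -169.8]
ft_force: [-3.9, -0.4, 5.1]
grip_width: 0.013
grasp_force: 42.8
```

Emit:
servo_tool(rows=[[1,[0.02,0,0.04],0],[1,[0.04,0,0.08],0],[1,[0.06,0,0.12],0],[1,[0.08,0,0.16],0],[1,[0.09,0,0.2],0]])

```text
time: 21.22
eef_pos: [0.5058, -0.1749, 0.0511]
tcp_rot: [-180.0, 0.0, -169.8]
ft_force: [-1.8, -0.3, 3.4]
grip_width: 0.0129
grasp_force: 42.3
```

```bash
cat > b.py <<'E'
from h import *
s=read_state();print(s['eef_pos'],s['ft_force'],s['grip_width'])
g=np.array(s['eef_pos']);a=np.radians(s['tcp_rot'][2]+180);n='scene'
im=get_image(n)[:,:,::-1];hsv=cv2.cvtColor(im,cv2.COLOR_BGR2HSV);m=((hsv[...,0]<=9)&(hsv[...,1]>100)&(hsv[...,2]>90)).astype(np.uint8)
k,l,st,ce=cv2.connectedComponentsWithStats(m)
print([(st[i].tolist(),ce[i].round(1).tolist()) for i in range(1,k) if 25<st[i][4]<600])
for th in (45,30,20,10,0,-10):
    t=np.radians(th);u=np.array([np.cos(a)*np.cos(t),np.sin(a)*np.cos(t),-np.sin(t)]);z=np.array([np.cos(a)*np.sin(t),np.sin(a)*np.sin(t),np.cos(t)])
    b=g-[0,0,.012]+.1*u+.007*z;print(th,b.round(3),proj(cam(n),b),proj(cam('top'),b))
E
python3 b.py
```

```text
[ 0.50580016 -0.17491463  0.05111701] [-1.79040104 -0.33124994  3.39152637] 0.012863086395655435
[([230, 120, 25, 30, 424], [243.8, 133.5]), ([351, 141, 22, 12, 107], [360.5, 148.2]), ([242, 249, 16, 17, 147], [249.1, 257.6]), ([190, 272, 11, 8, 48], [195.6, 276.0]), ([329, 283, 14, 10, 78], [335.6, 287.5])]
45 [ 0.58  -0.162 -0.027] [244.6 264.2] [294.7 188.4]
30 [ 0.594 -0.159 -0.005] [248.5 261.7] [294.4 183.6]
20 [ 0.601 -0.158  0.011] [250.3 259.5] [294.3 181.1]
10 [ 0.604 -0.157  0.029] [251.3 256.9] [294.5 179.2]
0 [ 0.604 -0.157  0.046] [251.5 254. ] [294.8 178.1]
-10 [ 0.602 -0.158  0.063] [250.8 250.9] [295.4 177.7]
```

Emit:
servo_tool(rows=[[1,[0.01,0,0.03],0],[1,[0.02,0,0.06],0],[1,[0.03,0,0.09],0],[1,[0.04,0,0.12],0],[1,[0.04,0,0.15],0]])

```text
time: 21.68
eef_pos: [0.5018, -0.1755, 0.0359]
tcp_rot: [180.0, -0.0, -169.8]
ft_force: [-1.4, -0.9, 3.4]
grip_width: 0.0128
grasp_force: 42.2
```

Emit:
servo_tool(rows=[[1,[0,0,0.03],0],[1,[0.01,0,0.05],0],[1,[0.01,0,0.07],0],[1,[0.01,0,0.09],0],[1,[0.01,0,0.11],0]])

```text
time: 22.1
eef_pos: [0.5008, -0.1756, 0.025]
tcp_rot: [180.0, -0.0, -169.8]
ft_force: [-2.2, 0.3, 2.8]
grip_width: 0.0133
grasp_force: 42.2
```

Emit:
servo_tool(rows=[[1,[0,0,0],0],[1,[0,0,0],0],[1,[0,0,0],0],[1,[0,0,0],0],[1,[0,0,0],0]], squeeze=90)

```text
time: 22.52
eef_pos: [0.5011, -0.1756, 0.0253]
tcp_rot: [180.0, 0.0, -169.8]
ft_force: [-1.8, -0.6, 3.4]
grip_width: 0.0117
grasp_force: 91.3
```

```bash
python3 b.py
```

```text
[ 0.50106258 -0.17558956  0.02534924] [-1.80489056 -0.55237019  3.38411197] 0.011682878482581757
[([227, 120, 28, 31, 566], [241.6, 134.6]), ([351, 141, 22, 13, 105], [360.3, 148.3]), ([241, 252, 16, 14, 138], [248.9, 258.2]), ([190, 272, 12, 8, 47], [195.5, 275.9]), ([329, 281, 14, 12, 81], [335.6, 287.3])]
45 [ 0.576 -0.162 -0.052] [243.3 267.8] [294.4 190.9]
30 [ 0.59  -0.16  -0.031] [247.2 265.4] [294.1 186.2]
20 [ 0.596 -0.159 -0.014] [248.9 263.3] [294.  183.8]
10 [ 0.599 -0.158  0.003] [249.9 260.8] [294.2 182. ]
0 [ 0.599 -0.158  0.02 ] [250.  257.9] [294.5 180.9]
-10 [ 0.597 -0.158  0.038] [249.3 254.9] [295.1 180.5]
```

```bash
python3 - <<'E'
from h import *
plan([(.501,-.1756,.115,190.2),(.505,-.165,.2,190.2),(.518,-.075,.2,190.2),(.528,.0067,.176,190.2)],(.5011,-.1756,.0253,190.2))
E
```

```text
[0.001, 0.0, -0.897] 0.0
[-0.058, 0.097, -0.85] 0.0
[-0.287, 0.863, 0.0] 0.0
[-0.243, 0.786, 0.24] 0.0
```

Emit:
servo_tool(rows=[[1,[0,0,-0.1],0],[1,[0,0,-0.28],0],[1,[0,0,-0.48],0],[1,[0,0,-0.7],0],[1,[0,0,-0.9],0]])

```text
time: 22.98
eef_pos: [0.501, -0.1755, 0.1168]
tcp_rot: [180.0, -0.0, -169.8]
ft_force: [0.3, -0.1, -0.8]
grip_width: 0.0116
grasp_force: 91.0
```

Emit:
servo_tool(rows=[[1,[-0.01,0.02,-0.18],0],[1,[-0.02,0.04,-0.36],0],[1,[-0.03,0.06,-0.54],0],[1,[-0.05,0.08,-0.7],0],[1,[-0.06,0.1,-0.85],0]])

```text
time: 23.4
eef_pos: [0.5053, -0.1646, 0.2019]
tcp_rot: [-180.0, 0.0, -169.8]
ft_force: [-0.3, -0.1, -0.1]
grip_width: 0.0117
grasp_force: 91.0
```

Emit:
servo_tool(rows=[[1,[-0.05,0.15,0],0],[1,[-0.11,0.33,0],0],[1,[-0.17,0.52,0],0],[1,[-0.23,0.7,0],0],[1,[-0.29,0.86,0],0]])

```text
time: 23.82
eef_pos: [0.5184, -0.0739, 0.2008]
tcp_rot: [180.0, 0.0, -169.8]
ft_force: [0.3, 0.7, -0.7]
grip_width: 0.0119
grasp_force: 90.9
```

Emit:
servo_tool(rows=[[1,[-0.06,0.2,0.06],0],[1,[-0.12,0.4,0.12],0],[1,[-0.17,0.57,0.18],0],[1,[-0.21,0.7,0.22],0],[1,[-0.24,0.79,0.24],0]])

```text
time: 24.23
eef_pos: [0.5278, 0.0084, 0.176]
tcp_rot: [180.0, -0.1, -169.7]
ft_force: [0.2, -0.1, -0.6]
grip_width: 0.0119
grasp_force: 90.9
```

Emit:
servo_tool(rows=[[1,[0,0,0],0],[1,[0,0,0],0],[1,[0,0,0],0],[1,[0,0,0],0],[1,[0,0,0],0]])

```text
time: 24.65
eef_pos: [0.5282, 0.0063, 0.1766]
tcp_rot: [-180.0, 0.0, -169.9]
ft_force: [-0.7, 0.1, -0.8]
grip_width: 0.0118
grasp_force: 90.9
```

```bash
python3 b.py; python3 - <<'E'
from h import *
s=read_state();p=(s['eef_pos'],s['tcp_rot'])
T=get_image('top')[:,:,::-1];S=get_image('scene')[:,:,::-1];W=get_image('wrist')[:,:,::-1]
r=lambda im,x,y,w,h:cv2.resize(im[y:y+h,x:x+w],(400,300),interpolation=cv2.INTER_CUBIC)
cv2.imwrite('pics/f.png',np.vstack([np.hstack([r(T,200,130,100,75),r(S,230,180,100,75)]),np.hstack([r(W,0,0,512,384),r(S,230,110,100,75)])]))
np.save('posef.npy',np.hstack(p))
E
```

```text
[0.52824512 0.00630946 0.17662745] [-0.68410017  0.06743101 -0.80223416] 0.01184613656560012
[([217, 121, 26, 30, 316], [232.8, 137.8]), ([351, 141, 22, 13, 105], [360.5, 148.5]), ([271, 191, 17, 16, 150], [279.2, 197.8]), ([190, 273, 11, 7, 49], [195.2, 275.9]), ([329, 282, 15, 11, 80], [335.3, 287.2])]
45 [0.603 0.02  0.099] [272.5 208.9] [247.3 176.5]
30 [0.617 0.022 0.121] [276.8 205.7] [246.3 171.2]
20 [0.623 0.023 0.137] [278.8 203. ] [245.8 168.4]
10 [0.626 0.024 0.154] [280.1 199.9] [245.4 166.2]
0 [0.627 0.024 0.172] [280.5 196.4] [245.2 164.8]
-10 [0.624 0.023 0.189] [280.1 192.8] [245.2 164.3]
```

View pics/f.png

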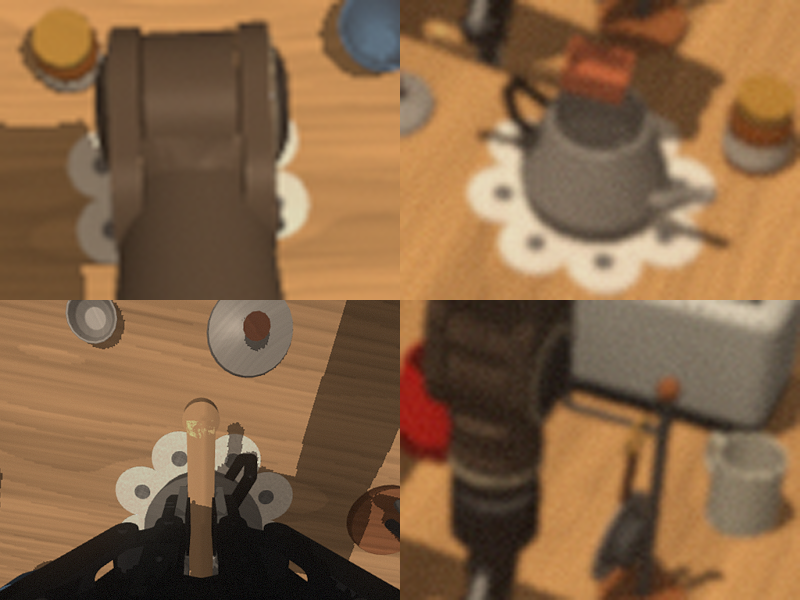

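```bash
python3 - <<'E'
from h import *
S=cam('scene')
for q in [(598,110),(600,115)]: print(ray(S,(230+(q[0]-400)/4,180+q[1]/4),.105))
print([ (proj(S,[.6265+.047*np.cos(a),.0245+.047*np.sin(a),.105])-[230,180])*4+[400,0] for a in np.radians(range(0,360,45))])
P=np.load('posef.npy');print(proj(S,[.6265,.0245,.105]))
w1=cv2.imread('pics/w2.png');print(w1.shape)
E
```

```text
[0.6246 0.0322 0.105 ]
[0.6286 0.0274 0.105 ]
[array([645.2, 134. ]), array([644.4, 104.4]), array([616. ,  82.4]), array([577.2,  80.4]), array([549.2,  99.2]), array([548. , 128.8]), array([576., 152.]), array([617.2, 154.4])]
[279.2 209.1]
(480, 640, 3)
```

```bash
python3 -c "
from cell import *
print(finish_job())"
```

```text
the job is handed in; nothing more can be done
None
```

I handed the job in at about 25 s: the strainer hangs by its eye on the hook, and the scoop is held still, open side up and tipped about 4° bowl-down, centred to within a few mm about 6 cm above the pot's mouth.

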